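# Seat the guide die and swing its keeper shut

### The job

Nudge the loose steel guide die across the top of the blue die plate with your fingertips until it drops flat into its empty round seat, then push the keeper arm by its black knob until it is swung fully home over the die. Only push: do not pick up or tip over the die, and leave the other things on the plate and the bench where they are.

Things in the scene. Friction and masses are not known exactly. Their poses are not given: they have to be found in the camera images.
- die_plate: Fixed blue-painted steel plate lying on the bench, 250 (its x) x 360 (its y) x 24 mm (z). Origin: centre of its underside, z up; so its flat top is at z = 24 mm. Its yaw varies by up to 0.22 rad. Near the back left corner, at x 75, y 105 mm, is a smaller 44 mm seat which is already filled by a small die.
- seat (a point): Centre of the empty round seat, at the level of the plate's top (plate x 0, y 0). The seat is a recess 60 mm in diameter and 10 mm deep with a flat, dark floor. A seated die stands 2 mm above the plate's top.
- die: The loose guide die: a plain flat steel disc, 56 mm in diameter, 12 mm thick, about 220 g, with a dark 14 mm mark for its bore in the middle of the upper face. Origin: centre of its underside, z up. It lies flat on the plate's top, about 95 to 130 mm to the left or to the right of the seat and 15 to 50 mm nearer the plate's front (-x) edge.
- keeper (a joint): Angle of the keeper arm, rad: 0 = home, arm pointing from its pivot straight over the seat's centre along the plate's -x, against a stop; it grows as the arm swings open, counter-clockwise from above, towards the plate's right (-y) side; about pi/2 = arm along -y. Starts open at 1.15 to 1.5, stop at 1.6. It turns with light friction (about 0.08 N m, under 1 N at the knob) and stays where it is left.
- keeper_pivot (a point): Axis of the keeper arm, at the level of the plate's top, 85 mm behind the seat's centre (plate x 85, y 0 mm). The arm is a flat steel bar 18 mm wide, 116 mm long from the axis, its underside 5 mm and its top 13 mm above the plate, so it passes over a seated die but strikes one that is not fully down.
- keeper_knob (a point): Middle of the black upright knob near the arm's free end: a post 16 mm in diameter, 110 mm from the pivot axis, from 13 to 40 mm above the plate's top (this point is 26.5 mm above it).
- small_die: Smaller steel disc, 40 mm in diameter, 12 mm thick, resting in the filled 44 mm seat; leave it there. Origin: centre of its underside.
- bush: Loose brass bush standing upright on the plate, 26 mm in diameter, 36 mm high, on the other side of the empty seat from the guide die; leave it standing there. Origin: centre of its underside.
- dowel: Loose steel pin standing upright near the plate's front edge, 18 mm in diameter, 34 mm high; leave it standing there. Origin: centre of its underside.
- reel: Small loose reel standing on the bench right of the plate, 90 mm in diameter, 62 mm high; leave alone. Origin: centre of its underside.
- wrench: Loose wrench lying on the bench right of the plate; leave alone.
- jar: Jar with a white cap standing on the bench left of the plate, 60 mm in diameter, 85 mm high; leave alone. Origin: centre of its underside.
- carton: Small cardboard carton on the bench left of the plate, 80 x 100 x 60 mm; leave alone. Origin: centre of its underside.

How it is judged:
By the outcome, as a careful person would: the job done as asked, in the order asked, and still so for the second after the job is handed in, with the robot touching nothing.
It also fails if it takes over 50 s, if anything falls off the work surface, if the arm or the gripper's body presses on something with over 40 N, if the wrist force passes 120 N, or if a joint passes its speed limit or range.

### The arm

A 7-joint arm with a two-finger parallel gripper is mounted at the origin on the work surface. World frame = base frame: x ahead of the robot, y to its left, z up, the work surface at z = 0. Lengths are in m, angles in rad, forces in N, time in s.
With the tool pointing down it reaches from about 0.35 to 0.9 m from the base axis. Payload 8.1 kg.
Tool frame: the origin (TCP) lies on the centre line of the jaws, within the pads' length; the fingertips stand r.tip_reach ahead of it and the grasp point (between the pads) lies 3 mm ahead of it (r.tip_reach is the distance from the TCP to the fingertips, in m); y points along the fingers, x is the direction in which the jaws open and shut, and the axes are right-handed (so a half turn about y gives the same grasp; the last joint's range is limited). The gripper opens to 92 mm and grips with 3 to 60 N. Pads are 19 mm wide; open, the fingers measure 130 mm over their backs; the gripper's body (75 mm by 190 mm) begins 47 mm behind the grasp point.
Start: joints at [-1.45, 0.434, 0.025, 1.573, -0.012, 1.134, -0.075], TCP at [0.139, 0.609, 0.225] pointing down, gripper open.
Joint ranges: [-2.62, 2.62], [-0.44, 2.09], [-1.27, 1.32], [0.08, 2.57], [-1.32, 4.46], [0.12, 2], [-2.74, 2.74]. Speed limits (rad/s): [2.22, 2.22, 3.01, 3.01, 3.14, 3.14, 3.14].

### API

Orientations are given as a unit quaternion [x, y, z, w].
In Python, from station import r, eyes gives the robot as it stands.
- The arm moves only by the tool play_rows, never from a script. Its argument "commands" is a list of rows, each an object of numbers: "dx", "dy", "dz": the shift along the tool's x, y, z in cm; "rx", "ry", "rz": the turn, a rotation vector about the tool's x, y, z in degrees; "fingers": the opening, from 0 (shut) to 1 (fully open). In form: [{"dx": .., "dy": .., "dz": .., "rx": .., "ry": .., "rz": .., "fingers": ..}, ...]. A call has 1 to 5 rows; each row shifts and turns the pose as measured when the row begins, along the tool's axes as they then stand; what a row does not reach is not made up. A row lasts 1/12 s, in which the tool goes at most 41.7 mm and 7.16 degrees, less where a joint would pass 70% of its speed; a pose out of reach is approached as far as the arm can. A call is refused whole if a number of a shift passes 4.17 or a number of a turn 7.16, either way. A call with a gripper value outside its range is refused whole. The fingers move at their own pace and stop on an object; "newtons" is the grip in N (left out, the last holds). Time passes only in rows, so rows that do not move let the fingers close. It gives the time, the measured TCP pose, the force and the opening at its end, in the units of the state.
- r.sense(): the state, without advancing time (a new reading comes with each control period).
- eyes.read_camera(name): name is "side" or "top"; returns a dict with "image" (480x640x3 uint8, red, green, blue), "camera_matrix" (3x3 intrinsics, pixels), "extrinsics" (4x4, takes a point from camera to world coordinates). Camera axes: x right, y down, z forward; pixel columns grow to the right and rows downward; lengths in m; the calibration is good to about 2 mm. A picture is of the moment at which its call begins. There is no depth.
- r.close_job(): hands the job in, once; it reports no verdict.
The state is a dict: "clock": time; "joint_positions": joint angles; "joint_velocities": joint speeds; "joint_torque": joint torques, N m; "eef_pos": TCP position; "tcp_rot": TCP orientation; "wrist_force": force on the tool from outside, world axes, zero at the start; "ft_torque": the same for the moment, N m; "width": finger opening in m.
Only numpy, scipy, OpenCV 4.12 (cv2) and the standard library are available. Lean on these libraries where they do the work, as an engineer would, in place of code of your own. Each camera call takes 0.05 s, during which the arm holds its last target.

## Working session

There is one attempt and no reset: what is moved stays moved. The work goes in short steps, Python scripts to look and compute and a tool call to move; the robot and the scene stay as the last step left them, time stands still between calls to the robot, and variables do not carry over. Pictures are saved under pics/ and viewed, and the job is handed in when it is done.

Besides the shell and the picture viewer there is one more tool, called after "Request:" in YAML: its name, and indented under it one key for each argument. play_rows: Moves the arm, as the interface text tells. Its arguments: {"type":"object","properties":{"commands":{"type":"array"},"newtons":{"type":"number"}},"required":["commands"]}

```bash
mkdir -p pics; ls
python3 - <<'E'
from station import r, eyes
import cv2,numpy as np
s=r.sense(); print({k:np.round(v,4) for k,v in s.items()}); print(r.tip_reach)
for n in("top","side"):
    c=eyes.read_camera(n); cv2.imwrite(f"pics/{n}0.png",c["image"][:,:,::-1]); print(n,c["camera_matrix"],c["extrinsics"])
E
```

```text
pics
{'clock': np.float64(0.0), 'joint_positions': array([-1.4496,  0.4352,  0.025 ,  1.5741, -0.0116,  1.134 , -0.0751]), 'joint_velocities': array([ 0.0004, -0.0011,  0.0001, -0.    , -0.0003, -0.0009, -0.0011]), 'joint_torque': array([-2.00000e-04, -6.67849e+01,  9.85000e-01, -3.14467e+01,
       -6.05000e-02,  4.25000e-02,  1.00000e-04]), 'eef_pos': array([0.1386, 0.6089, 0.2245]), 'tcp_rot': array([ 0.5531,  0.4406, -0.4414, -0.5523]), 'wrist_force': array([-1.5859, -0.1603,  0.0916]), 'ft_torque': array([-0.0477, -0.0046, -0.0233]), 'width': np.float64(0.092)}
0.022
top [[438.05718481   0.         324.50907679]
 [  0.         438.05718481 250.79810529]
 [  0.           0.           1.        ]] [[ 0.01007492 -0.98874096  0.14929774  0.37461939]
 [-0.9999397  -0.01061416 -0.00281543  0.02835279]
 [ 0.00436841 -0.14926037 -0.98878828  1.09912937]
 [ 0.          0.          0.          1.        ]]
side [[519.74888882   0.         312.99398952]
 [  0.         519.74888882 237.1741672 ]
 [  0.           0.           1.        ]] [[ 0.76680721 -0.46082792  0.44681578 -0.03820089]
 [-0.64179463 -0.53926421  0.54524651 -0.66820878]
 [-0.01031306 -0.70486292 -0.70926857  0.93989278]
 [ 0.          0.          0.          1.        ]]
```

View pics/top0.png

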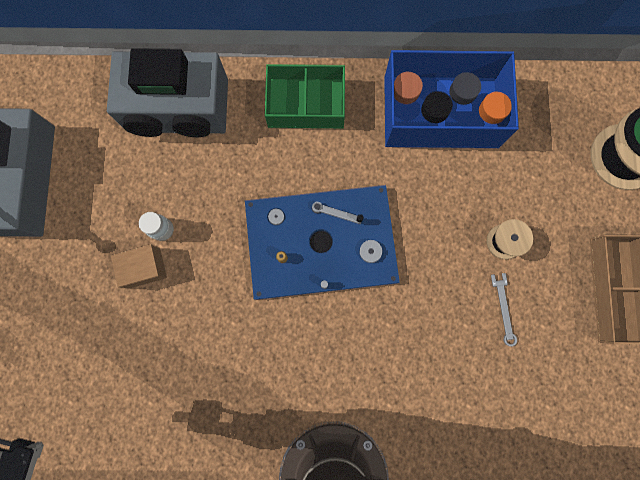

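View pics/side0.png

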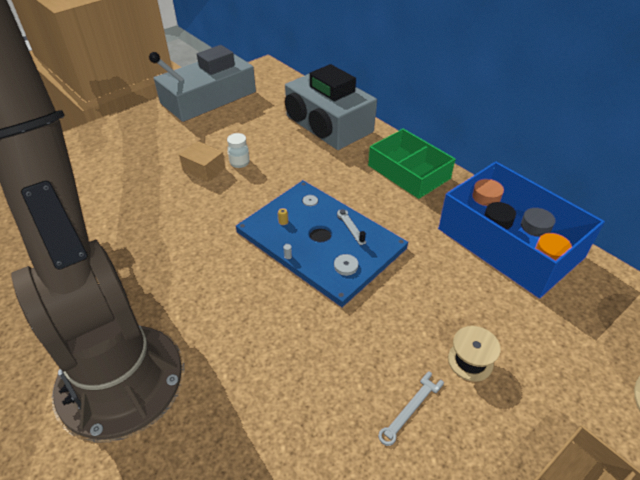

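The top view shows the blue plate with the die at about (371,251) on the right, the empty seat at (320,241) and the pivot at (318,207). The knob is at (361,218), the bush at (282,257), the dowel at (324,284) and the small die at (276,216). The side view shows the die at (346,264) and the seat at (320,234). Next I'll measure them properly.

```bash
cat > h.py <<'E'
import cv2,numpy as np
from scipy.spatial.transform import Rotation as R
def ray(c,uv):
    K=c["camera_matrix"];E=c["extrinsics"]
    d=E[:3,:3]@np.linalg.solve(K,np.array([uv[0],uv[1],1.]));return E[:3,3],d/np.linalg.norm(d)
def onz(c,uv,z):
    o,d=ray(c,uv);return o+d*(z-o[2])/d[2]
def tri(c1,u1,c2,u2):
    A=np.zeros((3,3));b=np.zeros(3)
    L=[ray(c1,u1),ray(c2,u2)]
    for o,d in L:
        P=np.eye(3)-np.outer(d,d);A+=P;b+=P@o
    p=np.linalg.solve(A,b);return p,[np.linalg.norm((np.eye(3)-np.outer(d,d))@(p-o)) for o,d in L]
def proj(c,p):
    E=c["extrinsics"];q=E[:3,:3].T@(np.asarray(p)-E[:3,3]);q=c["camera_matrix"]@q;return q[:2]/q[2]
def blue(im):
    h=cv2.cvtColor(im,cv2.COLOR_RGB2HSV)
    return cv2.inRange(h,(95,120,40),(125,255,255))
def platemask(c,seed):
    m=blue(c["image"]);n,l,st,ce=cv2.connectedComponentsWithStats(m)
    k=l[seed[1],seed[0]];mm=(l==k).astype(np.uint8)*255
    cs,_=cv2.findContours(mm,cv2.RETR_EXTERNAL,cv2.CHAIN_APPROX_NONE)
    hull=cv2.convexHull(max(cs,key=cv2.contourArea));f=np.zeros_like(mm);cv2.fillPoly(f,[hull],255)
    return mm,f,hull
E
python3 - <<'E'
from h import *;from station import r,eyes
print(R.from_quat(r.sense()["tcp_rot"]).as_matrix().round(3))
for n,seed in(("top",(340,270)),("side",(310,265))):
    c=eyes.read_camera(n);im=c["image"];mm,f,hull=platemask(c,seed)
    ap=cv2.approxPolyDP(hull,4,True)[:,0];print(n,ap.tolist())
    ap=cv2.minAreaRect(hull);print(ap)
    x,y,w,h=cv2.boundingRect(hull)
    non=cv2.bitwise_and(f,255-mm);N,l,st,ce=cv2.connectedComponentsWithStats(non)
    for i in range(1,N):
        if st[i][4]>20: print(st[i],ce[i].round(1),im[l==i].mean(0).round())
    cr=im[y-5:y+h+5,x-5:x+w+5];print("crop",x-5,y-5)
    cv2.imwrite(f"pics/{n}crop0.png",cv2.resize(cr[:,:,::-1],None,fx=4,fy=4,interpolation=cv2.INTER_CUBIC))
E
```

```text
[[ 0.222 -0.    -0.975]
 [ 0.975 -0.001  0.222]
 [-0.001 -1.    -0.   ]]
top [[385, 186], [398, 282], [254, 298], [245, 201]]
((320.7134094238281, 241.92074584960938), (98.72579956054688, 146.1009063720703), 83.6598129272461)
[312 201  52  23 446] [336.  212.6] [120. 122. 126.]
[268 208  17  17 220] [275.6 216.3] [141. 144. 148.]
[310 231  23  22 396] [320.6 241.3] [36. 36. 37.]
[359 240  24  23 430] [370.5 251. ] [146. 149. 154.]
[276 251  12  13 118] [281.4 256.8] [122. 101.  68.]
[391 276   5   5  21] [393. 278.] [68. 70. 79.]
[321 280   7   9  54] [323.9 284.1] [143. 147. 152.]
crop 240 181
side [[236, 226], [304, 181], [407, 243], [341, 306]]
((321.20269775390625, 236.21621704101562), (150.5407257080078, 90.78941345214844), 35.53767776489258)
[302 195  16  11 150] [309.8 200. ] [153. 162. 168.]
[277 208  12  18 175] [282.5 216.3] [133. 115.  73.]
[337 209  29  36 369] [351.2 226.2] [122. 130. 135.]
[310 229  21  13 217] [319.9 234.9] [41. 42. 45.]
[283 243   9  16 120] [287.3 250.8] [124. 134. 142.]
[334 254  25  22 443] [345.8 264.3] [152. 161. 166.]
crop 231 176
```

View pics/topcrop0.png

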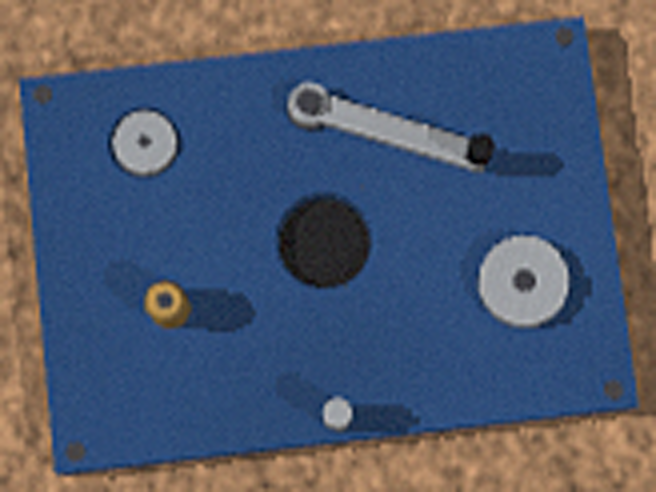

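View pics/sidecrop0.png

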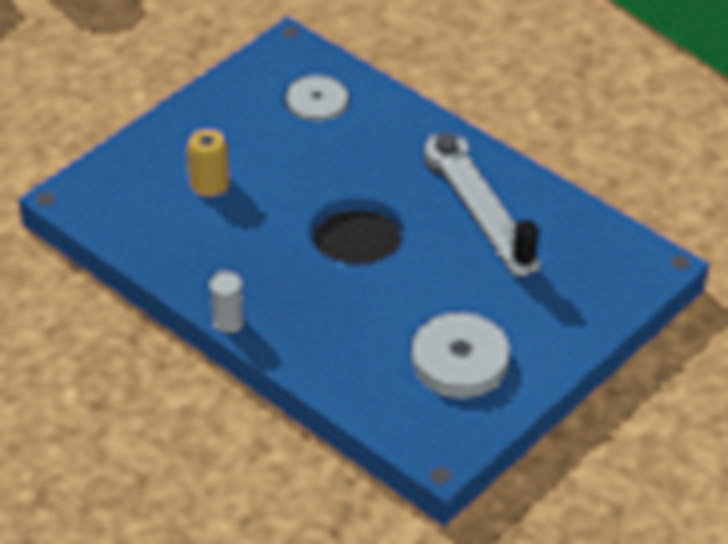

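The crops are clear. In the top view the die's bore is at about (371,251), the seat at (321,241) and the knob top at (360,218). In the side crop the bore is at about (460,348)/4 + (231,176). Now to turn these into positions.

```bash
cat > meas.py <<'E'
from h import *;from station import r,eyes
T=eyes.read_camera("top");S=eyes.read_camera("side")
def q(cropx,cropy,ox,oy): return ((cropx+.5)/4-.5+ox,(cropy+.5)/4-.5+oy)
t=lambda a,b:q(a,b,240,181)
s=lambda a,b:q(a,b,231,176)
pts={"die bore":((524,281),(460,348)),"small bore":((145,142),(316,95)),"pivot":((311,101),(447,145)),"knobtop":((481,146),(525,229)),"bush top":((165,300),(207,139)),"dowel top":((338,413),(226,284)),
"screwFL":((75,452),(46,200)),"screwBL":((43,94),(290,33)),"screwBR":((565,37),(681,262)),"screwFR":((614,390),(440,476))}
o={}
for k,(a,b) in pts.items():
    p,e=tri(T,t(*a),S,s(*b));o[k]=p;print(k,p.round(4),np.round(e[0]*1000,1))
# plate corners
for n,c,cor in(("top",T,[[385,186],[398,282],[254,298],[245,201]]),("side",S,[[304,181],[407,243],[236,226]])):
    print(n,[onz(c,u,.024)[:2].round(4).tolist() for u in cor])
print("seat top",onz(T,(320.6,241.3),.024),"side",onz(S,(319.9,234.9),.024))
print("die top",onz(T,(370.5,251),.036),"side bore",onz(S,s(460,348),.036))
print("sc mean",np.mean([o[k] for k in o if k[:2]=="sc"],0))
a=(o["screwBL"]+o["screwFL"])/2-(o["screwBR"]+o["screwFR"])/2;print("yaw from y",np.arctan2(-a[0],a[1]))
a=(o["screwBL"]-o["screwFL"])/2+(o["screwBR"]-o["screwFR"])/2;print("yaw from x",np.arctan2(a[1],a[0]))
E
python3 meas.py
```

```text
die bore [ 0.5357 -0.0876  0.0363] 0.5
small bore [0.6223 0.1484 0.0267] 0.8
pivot [0.6463 0.0448 0.0393] 1.2
knobtop [ 0.6138 -0.059   0.0624] 0.9
bush top [0.5181 0.1298 0.0613] 0.5
dowel top [0.452  0.0258 0.0571] 0.5
screwFL [0.4292 0.1862 0.0224] 0.2
screwBL [0.6535 0.2141 0.0226] 1.0
screwBR [ 0.6941 -0.1157  0.0248] 0.4
screwFR [ 0.4701 -0.1437  0.0243] 0.8
top [[0.7051, -0.1267], [0.4613, -0.1561], [0.4186, 0.1962], [0.6619, 0.2272]]
side [[0.6613, 0.2212], [0.701, -0.1292], [0.4156, 0.1939]]
seat top [0.5607682 0.0352664 0.024    ] side [0.55701519 0.03081858 0.024     ]
die top [ 0.53585282 -0.08760035  0.036     ] side bore [ 0.53538014 -0.08715469  0.036     ]
sc mean [0.56172312 0.03520872 0.02352395]
yaw from y 0.12291804566103481
yaw from x 0.12393603867657027
```

The geometry agrees with the text. The seat is at (0.5617, 0.0353) with yaw 0.123, the die at (0.5357, −0.0876), and the keeper at about 1.144 rad. I'll swing the arm round behind the die, with the jaws across the push direction as a two-point cradle.

Request:
play_rows:
  commands:
    - {"dx":-0.4,"dz":-4,"ry":3.8,"fingers":0.33}
    - {"dx":-0.4,"dz":-4,"ry":3.8,"fingers":0.33}
    - {"dx":-0.4,"dz":-4,"ry":3.8,"fingers":0.33}
    - {"dx":-0.4,"dz":-4,"ry":3.8,"fingers":0.33}
    - {"dx":-0.4,"dz":-4,"ry":3.8,"fingers":0.33}

```text
validation failed for argument at $.co...
```

Request:
play_rows:
  commands:
    - {"dx":-0.4,"dz":-4,"ry":3.8,"fingers":0.33}
    - {"dx":-0.4,"dz":-4,"ry":3.8,"fingers":0.33}
    - {"dx":-0.4,"dz":-4,"ry":3.8,"fingers":0.33}
    - {"dx":-0.4,"dz":-4,"ry":3.8,"fingers":0.33}
    - {"dx":-0.4,"dz":-4,"ry":3.8,"fingers":0.33}

```text
validation failed for argument at $.co...
```

Request:
play_rows:
  commands:
    - {"dx":-0.4,"dy":0,"dz":-4,"rx":0,"ry":3.8,"rz":0,"fingers":0.33}
    - {"dx":-0.4,"dy":0,"dz":-4,"rx":0,"ry":3.8,"rz":0,"fingers":0.33}
    - {"dx":-0.4,"dy":0,"dz":-4,"rx":0,"ry":3.8,"rz":0,"fingers":0.33}
    - {"dx":-0.4,"dy":0,"dz":-4,"rx":0,"ry":3.8,"rz":0,"fingers":0.33}
    - {"dx":-0.4,"dy":0,"dz":-4,"rx":0,"ry":3.8,"rz":0,"fingers":0.33}

```text
clock: 0.72
eef_pos: [0.3115, 0.5259, 0.2233]
tcp_rot: [-0.614, -0.345, 0.348, 0.618]
wrist_force: [0.9, 1.0, -0.8]
width: 0.0631
```

Request:
play_rows:
  commands:
    - {"dx":-0.4,"dy":0,"dz":-4,"rx":0,"ry":3.8,"rz":0,"fingers":0.33}
    - {"dx":-0.4,"dy":0,"dz":-4,"rx":0,"ry":3.8,"rz":0,"fingers":0.33}
    - {"dx":-0.4,"dy":0,"dz":-4,"rx":0,"ry":3.8,"rz":0,"fingers":0.33}
    - {"dx":-0.4,"dy":0,"dz":-4,"rx":0,"ry":3.8,"rz":0,"fingers":0.33}
    - {"dx":-0.4,"dy":0,"dz":-4,"rx":0,"ry":3.8,"rz":0,"fingers":0.33}

```text
clock: 1.13
eef_pos: [0.4598, 0.3801, 0.2218]
tcp_rot: [-0.665, -0.234, 0.236, 0.669]
wrist_force: [1.5, 0.3, -0.0]
width: 0.0323
```

Request:
play_rows:
  commands:
    - {"dx":-0.4,"dy":0,"dz":-4,"rx":0,"ry":3.8,"rz":0,"fingers":0.33}
    - {"dx":-0.4,"dy":0,"dz":-4,"rx":0,"ry":3.8,"rz":0,"fingers":0.33}
    - {"dx":-0.4,"dy":0,"dz":-4,"rx":0,"ry":3.8,"rz":0,"fingers":0.33}
    - {"dx":-0.4,"dy":0,"dz":-4,"rx":0,"ry":3.8,"rz":0,"fingers":0.33}
    - {"dx":-0.4,"dy":0,"dz":-4,"rx":0,"ry":3.8,"rz":0,"fingers":0.33}

```text
clock: 1.55
eef_pos: [0.5491, 0.1929, 0.2207]
tcp_rot: [-0.695, -0.115, 0.116, 0.7]
wrist_force: [0.2, -0.1, -0.0]
width: 0.0303
```

```bash
cat > go.py <<'E'
# offset from present pose to target TCP, in tool axes (cm, deg)
import sys
from h import *;from station import r
def to(x,y,z,ang):
    s=r.sense();M=R.from_quat(s["tcp_rot"])
    d=M.inv().apply(np.array([x,y,z])-s["eef_pos"])*100
    a=np.radians(ang);X=np.array([np.cos(a),np.sin(a),0]);Y=np.array([0,0,-1.]);W=R.from_matrix(np.c_[X,Y,np.cross(X,Y)])
    rv=np.degrees((M.inv()*W).as_rotvec());X0=M.as_matrix()[:,0]
    print("at",s["eef_pos"].round(4),"ang",np.degrees(np.arctan2(X0[1],X0[0])).round(1),"shift cm",d.round(2),"turn",rv.round(2),"F",s["wrist_force"].round(1),"w",s["width"].round(4),"t",round(s["clock"],2))
to(*map(float,sys.argv[1:]))
E
python3 go.py 0.5264 -0.1316 0.15 -12
```

```text
Traceback (most recent call last):
  File "go.py", line 10, in <module>
    to(*map(float,sys.argv[1:]))
    ~~^^^^^^^^^^^^^^^^^^^^^^^^^^
  File "go.py", line 9, in to
    print("at",s["eef_pos"].round(4),"ang",np.degrees(np.arctan2(X0[1],X0[0])).round(1),"shift cm",d.round(2),"turn",rv.round(2),"F",s["wrist_force"].round(1),"w",s["width"].round(4),"t",round(s["clock"],2))
                                                                                                                                                                   ^^^^^^^^^^^^^^^^
AttributeError: 'float' object has no attribute 'round'
```

```bash
sed -i 's/s\["width"\].round(4)/round(float(s["width"]),4)/' go.py
python3 go.py 0.5264 -0.1316 0.15 -12
```

```text
at [0.5491 0.1929 0.2207] ang 18.8 shift cm [-12.61   6.9  -30.03] turn [-0.33 30.82 -0.13] F [ 0.2 -0.1 -0. ] w 0.0303 t 1.55
```

Request:
play_rows:
  commands:
    - {"dx":-1.2,"dy":0,"dz":-3.8,"rx":0,"ry":6,"rz":0,"fingers":0.33}
    - {"dx":-0.8,"dy":0,"dz":-3.8,"rx":0,"ry":6,"rz":0,"fingers":0.33}
    - {"dx":-0.4,"dy":0,"dz":-3.8,"rx":0,"ry":6,"rz":0,"fingers":0.33}
    - {"dx":0,"dy":0,"dz":-3.8,"rx":0,"ry":6,"rz":0,"fingers":0.33}
    - {"dx":0.3,"dy":0,"dz":-3.8,"rx":0,"ry":6,"rz":0,"fingers":0.33}

```text
clock: 1.97
eef_pos: [0.5513, -0.0103, 0.2202]
tcp_rot: [-0.701, 0.078, -0.078, 0.705]
wrist_force: [1.2, -0.2, 1.2]
width: 0.0301
```

```bash
python3 go.py 0.5264 -0.1316 0.1 -12
```

```text
at [ 0.5513 -0.0103  0.2202] ang -12.6 shift cm [  0.23  11.94 -12.45] turn [-0.33 -0.62 -0.02] F [ 1.2 -0.2  1.2] w 0.0301 t 1.97
```

Request:
play_rows:
  commands:
    - {"dx":0,"dy":0,"dz":-3.5,"rx":0,"ry":0,"rz":0,"fingers":0.33}
    - {"dx":0,"dy":0,"dz":-3.5,"rx":0,"ry":0,"rz":0,"fingers":0.33}
    - {"dx":0,"dy":0,"dz":-3.5,"rx":0,"ry":0,"rz":0,"fingers":0.33}
    - {"dx":0,"dy":3.5,"dz":-1.2,"rx":0,"ry":0,"rz":0,"fingers":0.33}
    - {"dx":0,"dy":3.5,"dz":0,"rx":0,"ry":0,"rz":0,"fingers":0.33}

```text
clock: 2.38
eef_pos: [0.5268, -0.1415, 0.1556]
tcp_rot: [-0.701, 0.079, -0.091, 0.703]
wrist_force: [-0.7, 1.1, -1.0]
width: 0.0304
```

```bash
python3 go.py 0.5264 -0.1316 0.05 -12
```

```text
at [ 0.5268 -0.1415  0.1556] ang -13.8 shift cm [-0.45 10.56  0.91] turn [-0.21 -1.78  0.93] F [-0.7  1.1 -1. ] w 0.0304 t 2.38
```

Request:
play_rows:
  commands:
    - {"dx":-0.2,"dy":3,"dz":0.4,"rx":0,"ry":-1,"rz":0.5,"fingers":0.33}
    - {"dx":-0.2,"dy":3,"dz":0.3,"rx":0,"ry":-0.6,"rz":0.4,"fingers":0.33}
    - {"dx":0,"dy":1.8,"dz":0,"rx":0,"ry":0,"rz":0,"fingers":0.33}
    - {"dx":0,"dy":0,"dz":0,"rx":0,"ry":0,"rz":0,"fingers":0.33}

```text
clock: 2.72
eef_pos: [0.5219, -0.1365, 0.0705]
tcp_rot: [-0.702, 0.078, -0.075, 0.704]
wrist_force: [-0.1, 1.2, -0.9]
width: 0.0302
```

```bash
python3 go.py 0.5264 -0.1316 0.05 -12
cat > snap.py <<'E'
import sys
from h import *;from station import r,eyes
for n,b in(("top",(240,175,400,305)),("side",(230,150,430,310))):
    c=eyes.read_camera(n);im=c["image"][b[1]:b[3],b[0]:b[2],::-1]
    cv2.imwrite(f"pics/{n}{sys.argv[1]}.png",cv2.resize(im,None,fx=3,fy=3,interpolation=cv2.INTER_CUBIC))
E
python3 snap.py 1; python3 -c "
import cv2,numpy as np
a=cv2.imread('pics/top1.png');b=cv2.imread('pics/side1.png');b=cv2.resize(b,(600,480))[:390]
a=cv2.resize(a,(480,390));b=b[:,:];cv2.imwrite('pics/both1.png',cv2.resize(np.hstack([a,b]),None,fx=.74,fy=.74))"
```

```text
at [ 0.5219 -0.1365  0.0705] ang -12.5 shift cm [0.35 2.05 0.57] turn [-0.13 -0.45 -0.22] F [-0.1  1.2 -0.9] w 0.0302 t 2.72
```

View pics/both1.png

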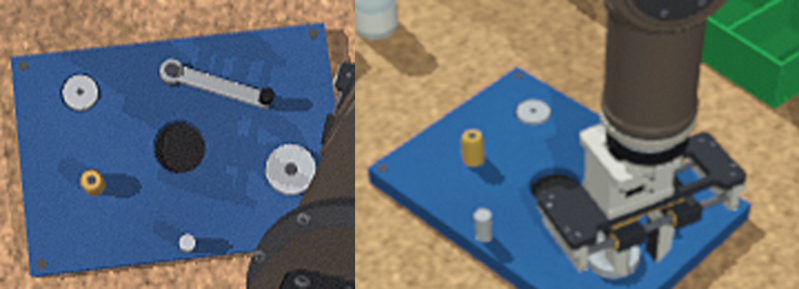

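The views show the gripper behind the die at the right, with the fingers on either side of the push line and the other parts unmoved. I'll lower it to about 4 mm above the plate.

Request:
play_rows:
  commands:
    - {"dx":0.35,"dy":1,"dz":0.1,"rx":0,"ry":0,"rz":0,"fingers":0.33}
    - {"dx":0,"dy":0.9,"dz":0.1,"rx":0,"ry":0,"rz":0,"fingers":0.33}
    - {"dx":0,"dy":0,"dz":0,"rx":0,"ry":0,"rz":0,"fingers":0.33}

```text
clock: 3.07
eef_pos: [0.531, -0.1359, 0.0569]
tcp_rot: [-0.702, 0.074, -0.079, 0.704]
wrist_force: [0.4, 0.2, 0.2]
width: 0.0303
```

```bash
python3 go.py 0.5549 0.0029 0.0495 -12
```

```text
at [ 0.531  -0.1359  0.0569] ang -12.4 shift cm [-0.66  0.78 14.07] turn [-0.2  -0.43  0.39] F [0.4 0.2 0.2] w 0.0303 t 3.07
```

Request:
play_rows:
  commands:
    - {"dx":-0.5,"dy":0.6,"dz":0,"rx":0,"ry":0,"rz":0.3,"fingers":0.33}
    - {"dx":0,"dy":0,"dz":0,"rx":0,"ry":0,"rz":0,"fingers":0.33}
    - {"dx":0,"dy":0,"dz":0,"rx":0,"ry":0,"rz":0,"fingers":0.33}

```text
clock: 3.32
eef_pos: [0.527, -0.1346, 0.0514]
tcp_rot: [-0.702, 0.075, -0.078, 0.704]
wrist_force: [-0.2, 0.2, 0.1]
width: 0.0304
```

```bash
python3 go.py 0.5549 0.0029 0.0495 -12
```

```text
at [ 0.527  -0.1346  0.0514] ang -12.4 shift cm [-0.22  0.24 14.02] turn [-0.23 -0.38  0.2 ] F [-0.2  0.2  0.1] w 0.0304 t 3.32
```

Request:
play_rows:
  commands:
    - {"dx":-0.1,"dy":0.2,"dz":0.7,"rx":0,"ry":0,"rz":0,"fingers":0.33}
    - {"dx":-0.1,"dy":0,"dz":0.8,"rx":0,"ry":0,"rz":0,"fingers":0.33}
    - {"dx":0,"dy":0,"dz":0.8,"rx":0,"ry":0,"rz":0,"fingers":0.33}
    - {"dx":0,"dy":0,"dz":0.8,"rx":0,"ry":0,"rz":0,"fingers":0.33}
    - {"dx":0,"dy":0,"dz":0.8,"rx":0,"ry":0,"rz":0,"fingers":0.33}

```text
clock: 3.73
eef_pos: [0.5339, -0.0938, 0.0503]
tcp_rot: [-0.702, 0.075, -0.079, 0.704]
wrist_force: [0.8, 0.6, -0.2]
width: 0.0299
```

```bash
python3 go.py 0.5549 0.0029 0.0495 -12; python3 snap.py 2
```

```text
at [ 0.5339 -0.0938  0.0503] ang -12.5 shift cm [-0.05  0.12  9.89] turn [-0.23 -0.52  0.28] F [ 0.8  0.6 -0.2] w 0.0299 t 3.73
```

View pics/top2.png

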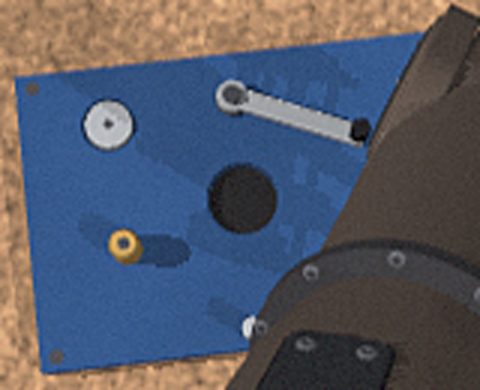

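View pics/side2.png

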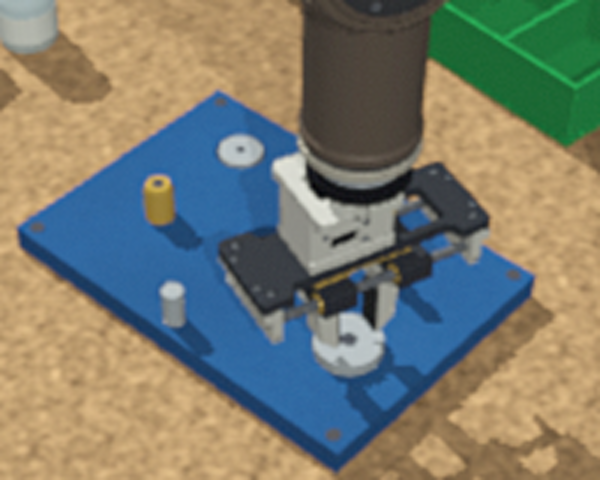

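In the side view the die's bore is still at about (346,264), so the die hasn't moved even though the TCP is almost above it. The fingers may be riding over it, so I'll look closer before going on.

Run:
```python
from h import *;from station import r,eyes
c=eyes.read_camera("side");im=c["image"]
b=(300,215,400,290);cv2.imwrite("pics/side3.png",cv2.resize(im[b[1]:b[3],b[0]:b[2],::-1],None,fx=8,fy=8,interpolation=cv2.INTER_CUBIC))
s=r.sense();M=R.from_quat(s["tcp_rot"]).as_matrix()
for l in(-.015,.015):
  for zz in (-.0095,.0095):
    p=s["eef_pos"]+M@np.array([l,.022,zz]);u=proj(c,p);print(p.round(4),(u-b[:2])*8)
print((proj(c,(.5357,-.0876,.036))-b[:2])*8)
```

```text
[ 0.5174 -0.0997  0.0281] [347.50969552 453.75690585]
[ 0.5215 -0.0812  0.0282] [315.13946435 410.24041988]
[ 0.5467 -0.1062  0.0282] [436.70308976 416.94399932]
[ 0.5508 -0.0876  0.0283] [403.71831991 374.12049716]
[366.84024347 381.3343723 ]
```

View pics/side3.png

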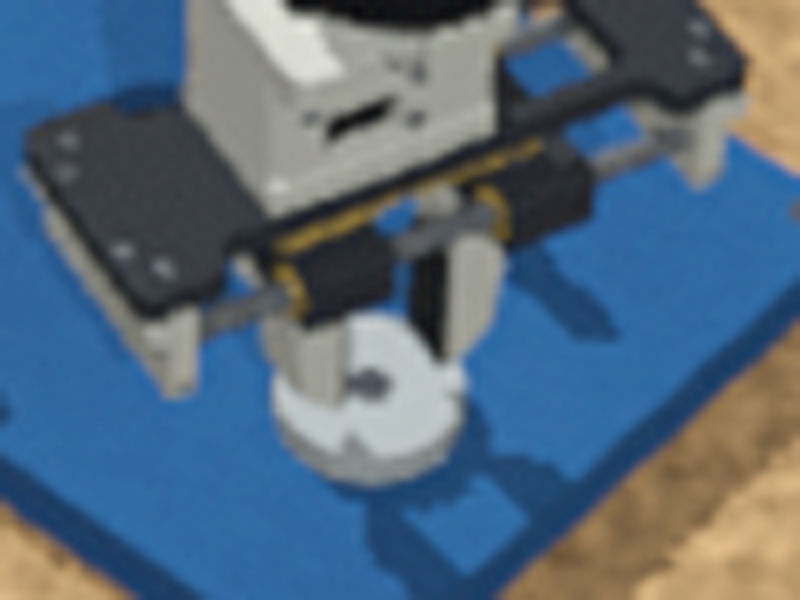

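The inner corner of the left fingertip shows at (342,405), while the model predicts (347,454). So the real tips are about 15 mm higher than the stated tip_reach implies, and they passed over the die without contact. I'll back off and find the tip height by touching the plate gently behind the die.

Request:
play_rows:
  commands:
    - {"dx":0,"dy":-0.3,"dz":-1.5,"rx":0,"ry":0,"rz":0,"fingers":0.33}
    - {"dx":0,"dy":0,"dz":-1.5,"rx":0,"ry":0,"rz":0,"fingers":0.33}
    - {"dx":0,"dy":0,"dz":-1,"rx":0,"ry":0,"rz":0,"fingers":0.33}
    - {"dx":0,"dy":0,"dz":0,"rx":0,"ry":0,"rz":0,"fingers":0.33}
    - {"dx":0,"dy":0,"dz":0,"rx":0,"ry":0,"rz":0,"fingers":0.33}

```text
clock: 4.3
eef_pos: [0.5241, -0.1386, 0.0539]
tcp_rot: [-0.702, 0.075, -0.079, 0.703]
wrist_force: [-0.6, 0.1, 0.0]
width: 0.0307
```

```bash
python3 go.py 0.5264 -0.1316 0.05 -12
python3 - <<'E'
from h import *;from station import r,eyes
c=eyes.read_camera("side");im=c["image"]
b=(300,215,400,290);cv2.imwrite("pics/side4.png",cv2.resize(im[b[1]:b[3],b[0]:b[2],::-1],None,fx=8,fy=8,interpolation=cv2.INTER_CUBIC))
s=r.sense();M=R.from_quat(s["tcp_rot"]).as_matrix()
for t in (.005,.01,.022):
 for l in(-.015,.015):
  for zz in (-.0095,.0095):
    p=s["eef_pos"]+M@np.array([l,t,zz]);u=proj(c,p);print(t,p.round(4),((u-b[:2])*8).round())
E
```

```text
at [ 0.5241 -0.1386  0.0539] ang -12.5 shift cm [0.07 0.39 0.73] turn [-0.12 -0.5   0.31] F [-0.6  0.1  0. ] w 0.0307 t 4.3
0.005 [ 0.5074 -0.1448  0.0489] [432. 515.]
0.005 [ 0.5115 -0.1262  0.0489] [398. 470.]
0.005 [ 0.5367 -0.1513  0.049 ] [524. 477.]
0.005 [ 0.5408 -0.1327  0.0491] [489. 432.]
0.01 [ 0.5074 -0.1448  0.0439] [431. 527.]
0.01 [ 0.5116 -0.1262  0.0439] [397. 481.]
0.01 [ 0.5367 -0.1513  0.044 ] [523. 488.]
0.01 [ 0.5408 -0.1327  0.0441] [488. 443.]
0.022 [ 0.5075 -0.1448  0.0319] [430. 554.]
0.022 [ 0.5116 -0.1262  0.0319] [396. 508.]
0.022 [ 0.5368 -0.1513  0.032 ] [521. 515.]
0.022 [ 0.5409 -0.1327  0.0321] [486. 471.]
```

View pics/side4.png

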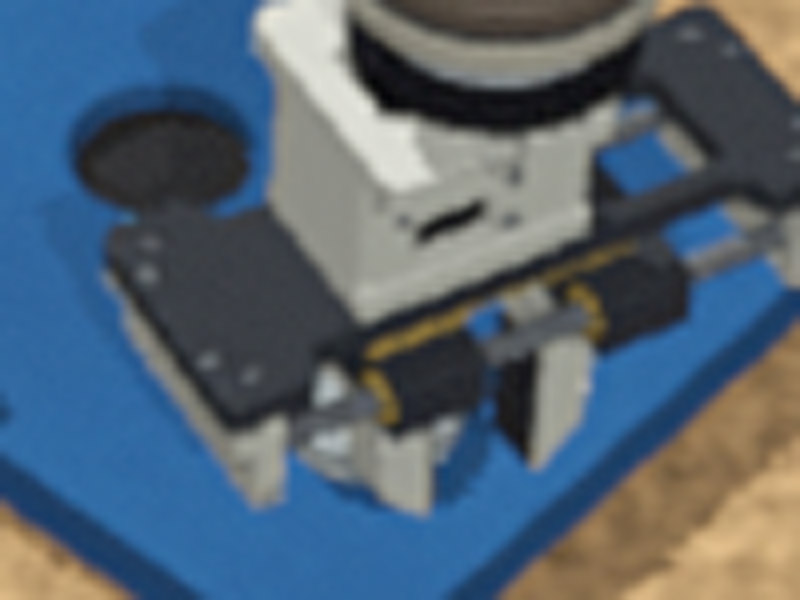

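The inner fingertip corners at (432,515) and (533,468) fit a reach of about 5 mm beyond the TCP, not 22 mm. I'll lower in small steps and watch the force.

Request:
play_rows:
  commands:
    - {"dx":0.1,"dy":0.6,"dz":0,"rx":0,"ry":0,"rz":0.2,"fingers":0.33}
    - {"dx":0,"dy":0.6,"dz":0.1,"rx":0,"ry":0,"rz":0,"fingers":0.33}
    - {"dx":0,"dy":0,"dz":0,"rx":0,"ry":0,"rz":0,"fingers":0.33}
    - {"dx":0,"dy":0,"dz":0,"rx":0,"ry":0,"rz":0,"fingers":0.33}

```text
clock: 4.68
eef_pos: [0.5257, -0.1367, 0.0405]
tcp_rot: [-0.702, 0.076, -0.077, 0.704]
wrist_force: [0.2, -0.1, 0.7]
width: 0.0306
```

Request:
play_rows:
  commands:
    - {"dx":0,"dy":0.4,"dz":0,"rx":0,"ry":0,"rz":0,"fingers":0.33}
    - {"dx":0,"dy":0,"dz":0,"rx":0,"ry":0,"rz":0,"fingers":0.33}

```text
clock: 4.85
eef_pos: [0.5257, -0.1358, 0.0357]
tcp_rot: [-0.702, 0.076, -0.077, 0.704]
wrist_force: [-0.8, -0.1, 0.6]
width: 0.0308
```

Request:
play_rows:
  commands:
    - {"dx":0,"dy":0.3,"dz":0,"rx":0,"ry":0,"rz":0,"fingers":0.33}
    - {"dx":0,"dy":0,"dz":0,"rx":0,"ry":0,"rz":0,"fingers":0.33}

```text
clock: 5.02
eef_pos: [0.5257, -0.1353, 0.0322]
tcp_rot: [-0.702, 0.076, -0.076, 0.704]
wrist_force: [-0.1, 0.8, 0.1]
width: 0.0302
```

Request:
play_rows:
  commands:
    - {"dx":0,"dy":0.2,"dz":0,"rx":0,"ry":0,"rz":0,"fingers":0.33}
    - {"dx":0,"dy":0,"dz":0,"rx":0,"ry":0,"rz":0,"fingers":0.33}

```text
clock: 5.18
eef_pos: [0.5257, -0.1351, 0.0299]
tcp_rot: [-0.702, 0.076, -0.076, 0.704]
wrist_force: [-0.1, -0.4, -0.3]
width: 0.0304
```

```bash
python3 go.py 0.5549 0.0029 0.030 -12
python3 - <<'E'
from h import *;from station import r,eyes
c=eyes.read_camera("side");im=c["image"]
b=(300,215,400,290);cv2.imwrite("pics/side5.png",cv2.resize(im[b[1]:b[3],b[0]:b[2],::-1],None,fx=8,fy=8,interpolation=cv2.INTER_CUBIC))
s=r.sense();M=R.from_quat(s["tcp_rot"]).as_matrix()
for t in (.003,.006,.01):
 for l in(-.015,.015):
  for zz in (-.0095,):
    p=s["eef_pos"]+M@np.array([l,t,zz]);u=proj(c,p);print(t,p.round(4),((u-b[:2])*8).round())
E
```

```text
at [ 0.5257 -0.1351  0.0299] ang -12.3 shift cm [-0.1   0.03 14.11] turn [-0.17 -0.33  0.01] F [-0.1 -0.4 -0.3] w 0.0304 t 5.18
0.003 [ 0.5092 -0.1413  0.0271] [425. 555.]
0.003 [ 0.5385 -0.1478  0.0271] [515. 517.]
0.006 [ 0.5092 -0.1413  0.0241] [424. 561.]
0.006 [ 0.5385 -0.1477  0.0241] [515. 523.]
0.01 [ 0.5092 -0.1413  0.0201] [424. 570.]
0.01 [ 0.5385 -0.1477  0.0201] [514. 532.]
```

View pics/side5.png

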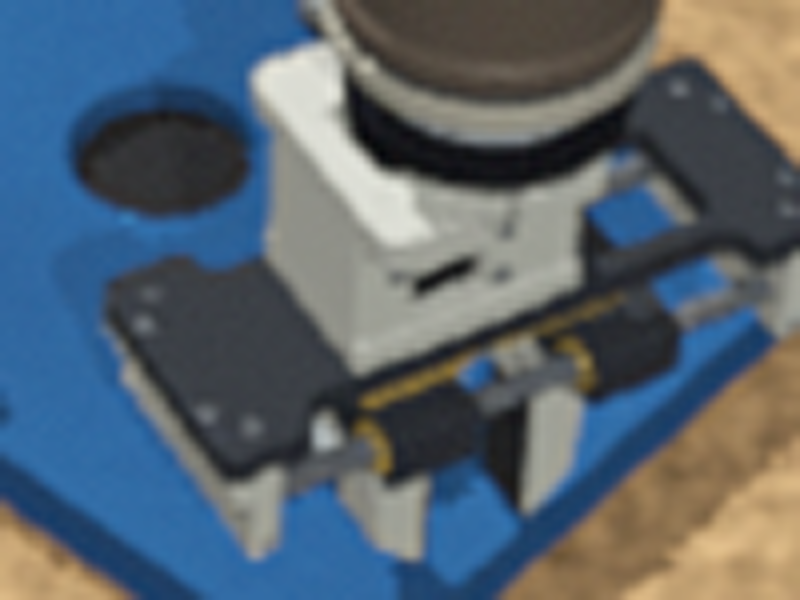

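Run:
```python
from h import *;from station import r,eyes
c=eyes.read_camera("side");b=(300,215,400,290)
s=r.sense();M=R.from_quat(s["tcp_rot"]).as_matrix()
for l in(-.065,-.08,-.095,.095):
 for h in (-.03,-.044,-.06,-.08):
    p=s["eef_pos"]+M@np.array([l,h,-.0375]);print(l,h,((proj(c,p)-b[:2])*8).round(),end=' ')
 print()
```

```text
-0.065 -0.03 [324. 615.] -0.065 -0.044 [326. 582.] -0.065 -0.06 [327. 544.] -0.065 -0.08 [330. 495.] 
-0.08 -0.03 [276. 635.] -0.08 -0.044 [277. 603.] -0.08 -0.06 [278. 564.] -0.08 -0.08 [279. 515.] 
-0.095 -0.03 [227. 656.] -0.095 -0.044 [227. 623.] -0.095 -0.06 [228. 585.] -0.095 -0.08 [229. 536.] 
0.095 -0.03 [817. 406.] 0.095 -0.044 [823. 372.] 0.095 -0.06 [829. 334.] 0.095 -0.08 [838. 284.]
```

The tips now hang 1–3 mm above the plate, and the gripper body (z above 0.07) clears the knob and dowel. I'll push again, keeping the tips about 3 mm up.

Request:
play_rows:
  commands:
    - {"dx":0,"dy":-0.1,"dz":0.7,"rx":0,"ry":0,"rz":0,"fingers":0.33}
    - {"dx":0,"dy":0,"dz":0.7,"rx":0,"ry":0,"rz":0,"fingers":0.33}
    - {"dx":0,"dy":0,"dz":0.7,"rx":0,"ry":0,"rz":0,"fingers":0.33}
    - {"dx":0,"dy":0,"dz":0.7,"rx":0,"ry":0,"rz":0,"fingers":0.33}
    - {"dx":0,"dy":0,"dz":0.7,"rx":0,"ry":0,"rz":0,"fingers":0.33}

```text
clock: 5.7
eef_pos: [0.534, -0.1, 0.032]
tcp_rot: [-0.702, 0.076, -0.078, 0.704]
wrist_force: [0.2, -1.3, -0.6]
width: 0.03
```

```bash
cat > zs.py <<'E'
import sys
from h import *;from station import r,eyes
c=eyes.read_camera("side");im=c["image"]
b=(285,195,385,270);cv2.imwrite(f"pics/side{sys.argv[1]}.png",cv2.resize(im[b[1]:b[3],b[0]:b[2],::-1],None,fx=8,fy=8,interpolation=cv2.INTER_CUBIC))
E
python3 go.py 0.5549 0.0029 0.031 -12;python3 zs.py 6
```

```text
at [ 0.534 -0.1    0.032] ang -12.5 shift cm [-0.18  0.12 10.5 ] turn [-0.11 -0.5   0.1 ] F [ 0.2 -1.3 -0.6] w 0.03 t 5.7
```

View pics/side6.png

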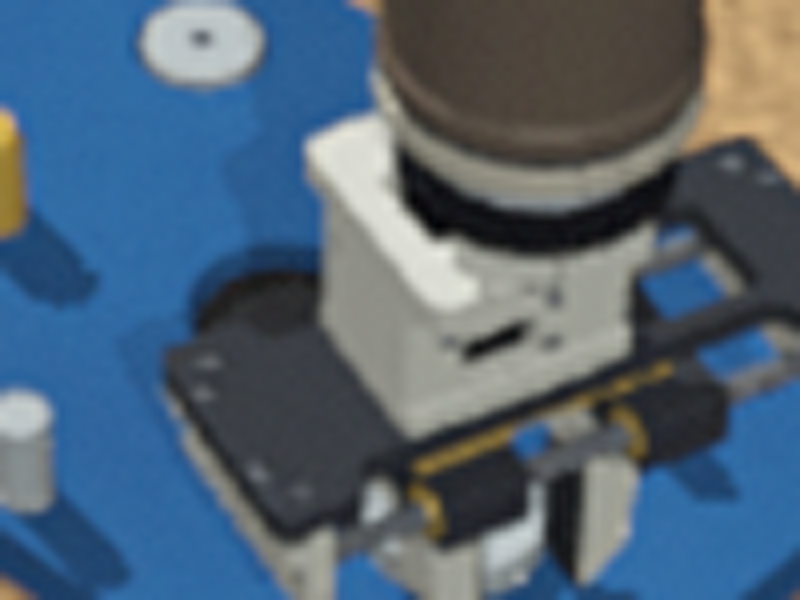

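Request:
play_rows:
  commands:
    - {"dx":-0.1,"dy":0.1,"dz":0.8,"rx":0,"ry":-0.4,"rz":0,"fingers":0.33}
    - {"dx":0,"dy":0,"dz":0.8,"rx":0,"ry":0,"rz":0,"fingers":0.33}
    - {"dx":0,"dy":0,"dz":0.8,"rx":0,"ry":0,"rz":0,"fingers":0.33}
    - {"dx":0,"dy":0,"dz":0.8,"rx":0,"ry":0,"rz":0,"fingers":0.33}
    - {"dx":0,"dy":0,"dz":0.8,"rx":0,"ry":0,"rz":0,"fingers":0.33}

```text
clock: 6.17
eef_pos: [0.5425, -0.0567, 0.0312]
tcp_rot: [-0.703, 0.073, -0.075, 0.704]
wrist_force: [-0.5, -3.2, 1.0]
width: 0.0302
```

```bash
python3 go.py 0.5549 0.0029 0.031 -12;python3 zs.py 7; python3 snap.py 7
```

```text
at [ 0.5425 -0.0567  0.0312] ang -12.0 shift cm [-0.03  0.03  6.09] turn [-0.07 -0.03  0.15] F [-0.5 -3.2  1. ] w 0.0302 t 6.17
```

View pics/side7.png

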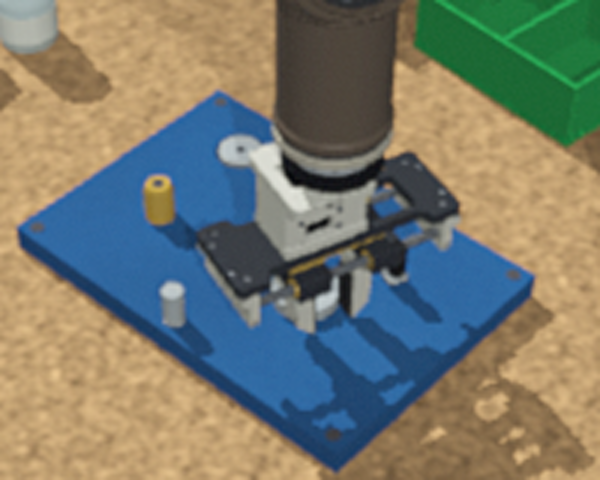

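View pics/top7.png

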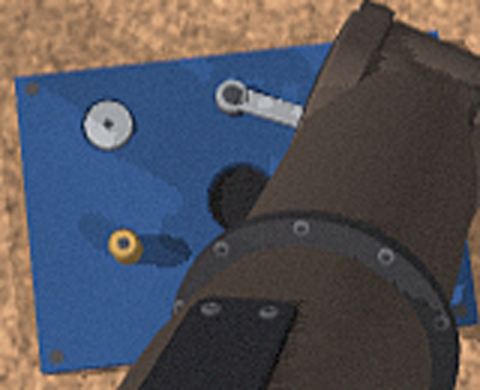

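Request:
play_rows:
  commands:
    - {"dx":0,"dy":0,"dz":0.8,"rx":0,"ry":0,"rz":0,"fingers":0.33}
    - {"dx":0,"dy":0,"dz":0.8,"rx":0,"ry":0,"rz":0,"fingers":0.33}
    - {"dx":0,"dy":0,"dz":0.8,"rx":0,"ry":0,"rz":0,"fingers":0.33}
    - {"dx":0,"dy":0,"dz":0.6,"rx":0,"ry":0,"rz":0,"fingers":0.33}
    - {"dx":0,"dy":0,"dz":0.5,"rx":0,"ry":0,"rz":0,"fingers":0.33}

```text
clock: 6.73
eef_pos: [0.5498, -0.0214, 0.0312]
tcp_rot: [-0.703, 0.074, -0.076, 0.703]
wrist_force: [-0.6, -1.6, 1.6]
width: 0.0301
```

```bash
python3 go.py 0.5549 0.0029 0.031 -12;python3 zs.py 8
```

```text
at [ 0.5498 -0.0214  0.0312] ang -12.1 shift cm [-0.01  0.02  2.48] turn [-0.03 -0.13  0.13] F [-0.6 -1.6  1.6] w 0.0301 t 6.73
```

View pics/side8.png

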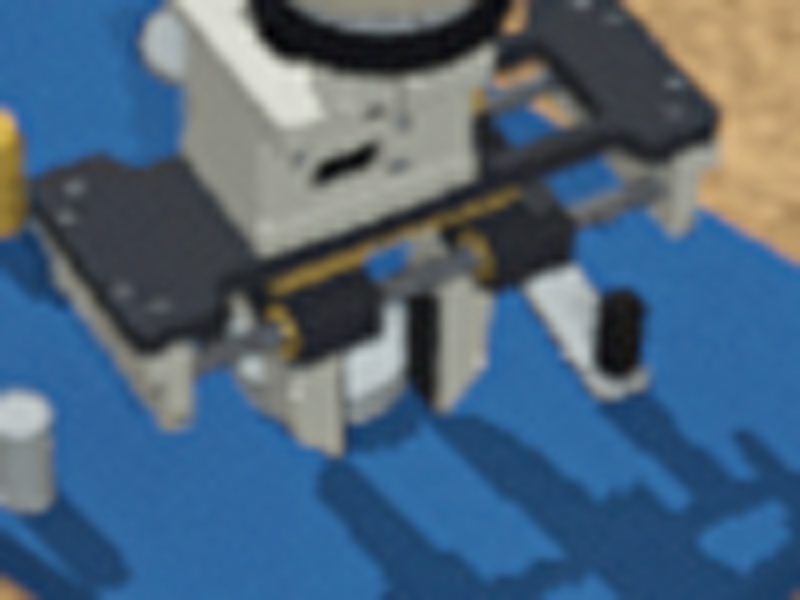

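Request:
play_rows:
  commands:
    - {"dx":0,"dy":0,"dz":0.5,"rx":0,"ry":0,"rz":0,"fingers":0.33}
    - {"dx":0,"dy":0,"dz":0.5,"rx":0,"ry":0,"rz":0,"fingers":0.33}
    - {"dx":0,"dy":0,"dz":0.5,"rx":0,"ry":0,"rz":0,"fingers":0.33}
    - {"dx":0,"dy":0,"dz":0.4,"rx":0,"ry":0,"rz":0,"fingers":0.33}
    - {"dx":0,"dy":0,"dz":0.3,"rx":0,"ry":0,"rz":0,"fingers":0.33}

```text
clock: 7.2
eef_pos: [0.5552, 0.0026, 0.0314]
tcp_rot: [-0.703, 0.074, -0.076, 0.703]
wrist_force: [-0.5, -0.5, -0.8]
width: 0.0302
```

```bash
python3 go.py 0.5549 0.0029 0.031 -12;python3 zs.py 9
```

```text
at [0.5552 0.0026 0.0314] ang -12.1 shift cm [-0.04  0.04  0.02] turn [-0.03 -0.11  0.16] F [-0.5 -0.5 -0.8] w 0.0302 t 7.2
```

View pics/side9.png

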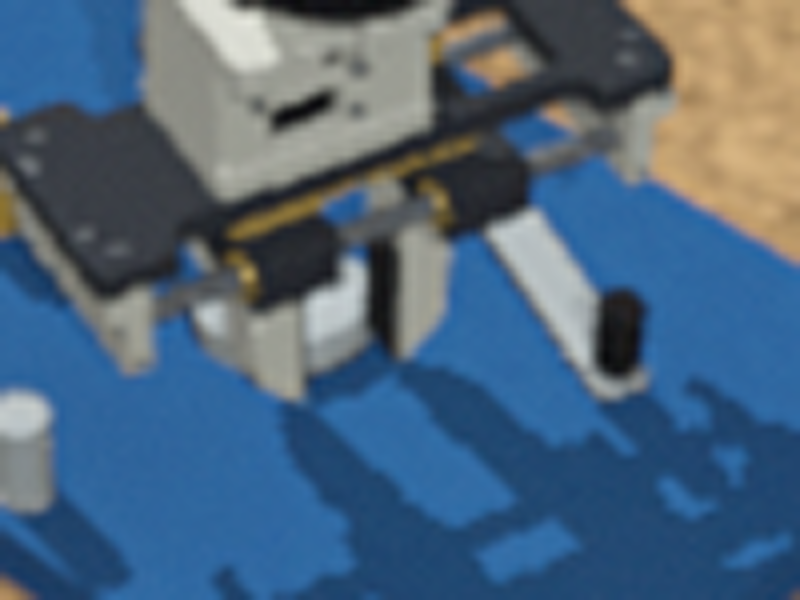

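The die's rim still stands high between the fingers at about (335,340), so it hasn't dropped yet. I'll creep on.

Request:
play_rows:
  commands:
    - {"dx":0,"dy":0,"dz":0.3,"rx":0,"ry":0,"rz":0,"fingers":0.33}
    - {"dx":0,"dy":0,"dz":0.3,"rx":0,"ry":0,"rz":0,"fingers":0.33}
    - {"dx":0,"dy":0,"dz":0,"rx":0,"ry":0,"rz":0,"fingers":0.33}

```text
clock: 7.5
eef_pos: [0.5566, 0.0116, 0.0311]
tcp_rot: [-0.703, 0.073, -0.074, 0.704]
wrist_force: [-0.4, 0.2, -1.2]
width: 0.0305
```

```bash
python3 go.py 0.5549 0.0029 0.031 -12;python3 zs.py 10
```

```text
at [0.5566 0.0116 0.0311] ang -12.0 shift cm [ 0.02  0.01 -0.88] turn [-0.13  0.02  0.1 ] F [-0.4  0.2 -1.2] w 0.0305 t 7.5
```

View pics/side10.png

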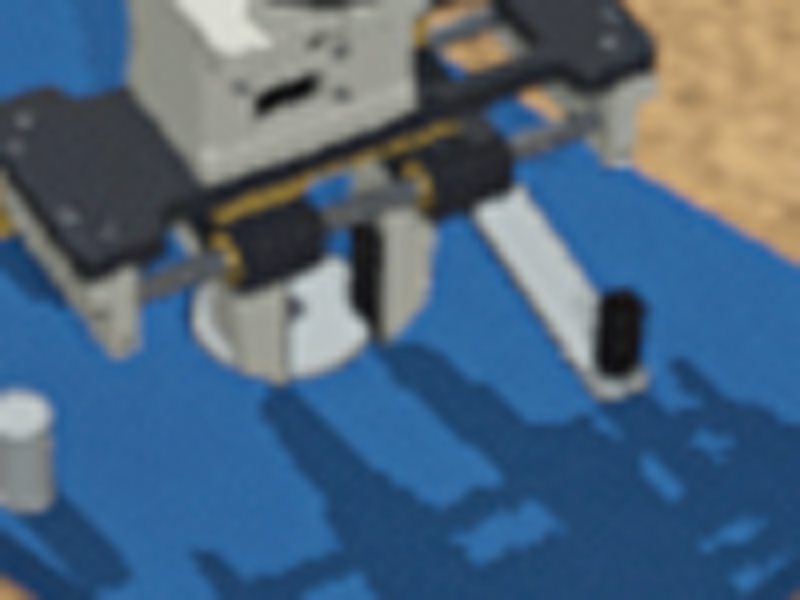

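The die has dropped in: it lies flush with its bore visible at about (297,305). I'll back off a little, lift clear, and check from both views.

Request:
play_rows:
  commands:
    - {"dx":0,"dy":-0.3,"dz":-0.5,"rx":0,"ry":0,"rz":0,"fingers":0.33}
    - {"dx":0,"dy":-2,"dz":0,"rx":0,"ry":0,"rz":0,"fingers":0.33}
    - {"dx":0,"dy":-3,"dz":0,"rx":0,"ry":0,"rz":0,"fingers":0.33}
    - {"dx":0,"dy":-3,"dz":0,"rx":0,"ry":0,"rz":0,"fingers":0.2}
    - {"dx":0,"dy":-2,"dz":0,"rx":0,"ry":0,"rz":0,"fingers":0.12}

```text
clock: 7.97
eef_pos: [0.5508, 0.0035, 0.1335]
tcp_rot: [0.704, -0.078, 0.071, -0.703]
wrist_force: [0.2, 0.2, -0.1]
width: 0.0214
```

Request:
play_rows:
  commands:
    - {"dx":2,"dy":0,"dz":-2,"rx":0,"ry":-6.5,"rz":0,"fingers":0.12}
    - {"dx":2,"dy":0,"dz":-2,"rx":0,"ry":-6.5,"rz":0,"fingers":0.12}
    - {"dx":2,"dy":0,"dz":-2,"rx":0,"ry":-6.5,"rz":0,"fingers":0.12}
    - {"dx":1,"dy":0,"dz":-2,"rx":0,"ry":-6.5,"rz":0,"fingers":0.12}
    - {"dx":0,"dy":0,"dz":-2,"rx":0,"ry":-6.5,"rz":0,"fingers":0.12}

```text
clock: 8.38
eef_pos: [0.6263, -0.0975, 0.1402]
tcp_rot: [-0.693, -0.135, 0.135, 0.695]
wrist_force: [0.3, 0.2, -0.5]
width: 0.0113
```

```bash
python3 go.py 0.646 -0.0695 0.1 72; python3 snap.py 11
```

```text
at [ 0.6263 -0.0975  0.1402] ang 22.0 shift cm [2.88 4.02 1.84] turn [ -0.17 -49.96   0.1 ] F [ 0.3  0.2 -0.5] w 0.0113 t 8.38
```

View pics/side11.png

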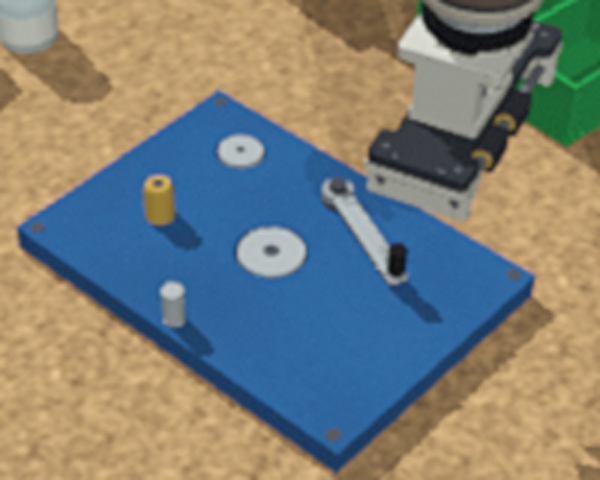

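View pics/top11.png

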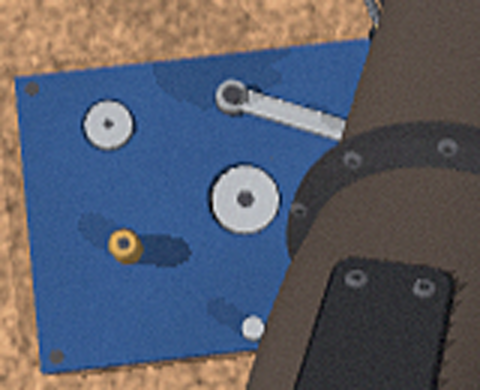

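Both views show the die seated flat, with its bore at side (271,250) and top (245,199), no tilt, and everything else in place. Now I'll turn and go behind the knob.

Request:
play_rows:
  commands:
    - {"dx":0.8,"dy":0,"dz":0.6,"rx":0,"ry":-7,"rz":0,"fingers":0.12}
    - {"dx":0.8,"dy":0,"dz":0.2,"rx":0,"ry":-7,"rz":0,"fingers":0.12}
    - {"dx":0.5,"dy":0,"dz":0,"rx":0,"ry":-7,"rz":0,"fingers":0.12}
    - {"dx":0.5,"dy":0,"dz":0,"rx":0,"ry":-7,"rz":0,"fingers":0.12}
    - {"dx":0,"dy":0,"dz":0,"rx":0,"ry":-7,"rz":0,"fingers":0.12}

```text
clock: 8.9
eef_pos: [0.642, -0.0852, 0.1404]
tcp_rot: [-0.621, -0.336, 0.338, 0.622]
wrist_force: [-0.3, -0.4, -1.3]
width: 0.0111
```

```bash
python3 go.py 0.646 -0.0695 0.1 72
```

```text
at [ 0.642  -0.0852  0.1404] ang 57.0 shift cm [1.54 4.04 0.51] turn [ -0.18 -15.04  -0.11] F [-0.3 -0.4 -1.3] w 0.0111 t 8.9
```

Request:
play_rows:
  commands:
    - {"dx":0.8,"dy":0,"dz":0,"rx":0,"ry":-7,"rz":0,"fingers":0.12}
    - {"dx":0.7,"dy":0,"dz":0,"rx":0,"ry":-7,"rz":0,"fingers":0.12}
    - {"dx":0,"dy":2,"dz":0,"rx":0,"ry":0,"rz":0,"fingers":0.12}
    - {"dx":0,"dy":1.5,"dz":0,"rx":0,"ry":0,"rz":0,"fingers":0.12}
    - {"dx":0,"dy":0,"dz":0,"rx":0,"ry":0,"rz":0,"fingers":0.12}

```text
clock: 9.32
eef_pos: [0.648, -0.0723, 0.106]
tcp_rot: [-0.573, -0.413, 0.414, 0.574]
wrist_force: [-0.1, 0.1, -1.3]
width: 0.0109
```

```bash
python3 go.py 0.646 -0.0695 0.05 72; python3 zs.py 12; python3 snap.py 13
```

```text
at [ 0.648  -0.0723  0.106 ] ang 71.6 shift cm [0.21 5.6  0.26] turn [-0.15 -0.43 -0.08] F [-0.1  0.1 -1.3] w 0.0109 t 9.32
```

View pics/side13.png

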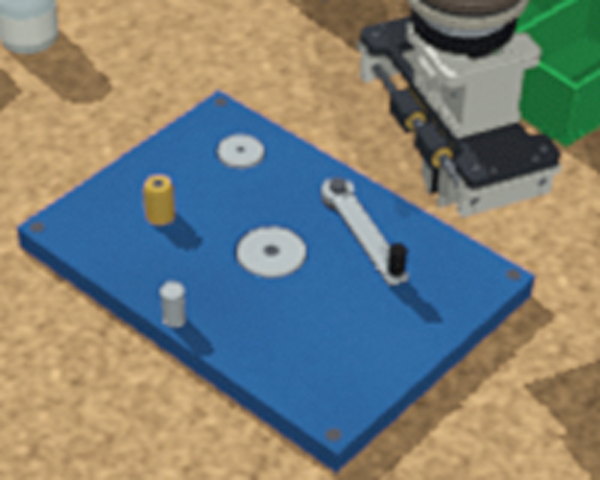

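Request:
play_rows:
  commands:
    - {"dx":0.2,"dy":2,"dz":0,"rx":0,"ry":0,"rz":0,"fingers":0.12}
    - {"dx":0,"dy":2,"dz":0,"rx":0,"ry":0,"rz":0,"fingers":0.12}
    - {"dx":0,"dy":1.1,"dz":0,"rx":0,"ry":0,"rz":0,"fingers":0.12}
    - {"dx":0,"dy":0,"dz":0,"rx":0,"ry":0,"rz":0,"fingers":0.12}
    - {"dx":0,"dy":0,"dz":0,"rx":0,"ry":0,"rz":0,"fingers":0.12}

```text
clock: 9.88
eef_pos: [0.6539, -0.0721, 0.0625]
tcp_rot: [0.577, 0.414, -0.41, -0.572]
wrist_force: [0.2, -0.2, 0.8]
width: 0.0111
```

```bash
cat > kn.py <<'E'
import sys
from h import *;from station import r
seat=np.array([.5617,.0353]);yaw=.1235
Rz=np.array([[np.cos(yaw),-np.sin(yaw)],[np.sin(yaw),np.cos(yaw)]])
for th in np.arange(1.144,-.05,-.143):
    k=np.array([.085-.11*np.cos(th),-.11*np.sin(th)]);d=np.array([-np.sin(th),np.cos(th)])
    p=seat+Rz@(k-.0153*d);dw=Rz@d;print(round(th,3),"tcp",p.round(4),"X",np.degrees(np.arctan2(dw[1],dw[0])).round(1)-90)
E
python3 kn.py;python3 go.py 0.6308 -0.0647 0.05 72; python3 zs.py 14
```

```text
1.144 tcp [ 0.6278 -0.0638] X 72.6
1.001 tcp [ 0.6124 -0.0601] X 64.4
0.858 tcp [ 0.5976 -0.0542] X 56.19999999999999
0.715 tcp [ 0.5839 -0.0463] X 48.0
0.572 tcp [ 0.5714 -0.0365] X 39.80000000000001
0.429 tcp [ 0.5604 -0.025 ] X 31.700000000000003
0.286 tcp [ 0.5512 -0.0121] X 23.5
0.143 tcp [0.544 0.002] X 15.299999999999997
-0.0 tcp [0.5388 0.017 ] X 7.099999999999994
at [ 0.6539 -0.0721  0.0625] ang 71.3 shift cm [-0.04  1.23  2.43] turn [ 0.54 -0.66  0.04] F [ 0.2 -0.2  0.8] w 0.0111 t 9.88
```

View pics/side14.png

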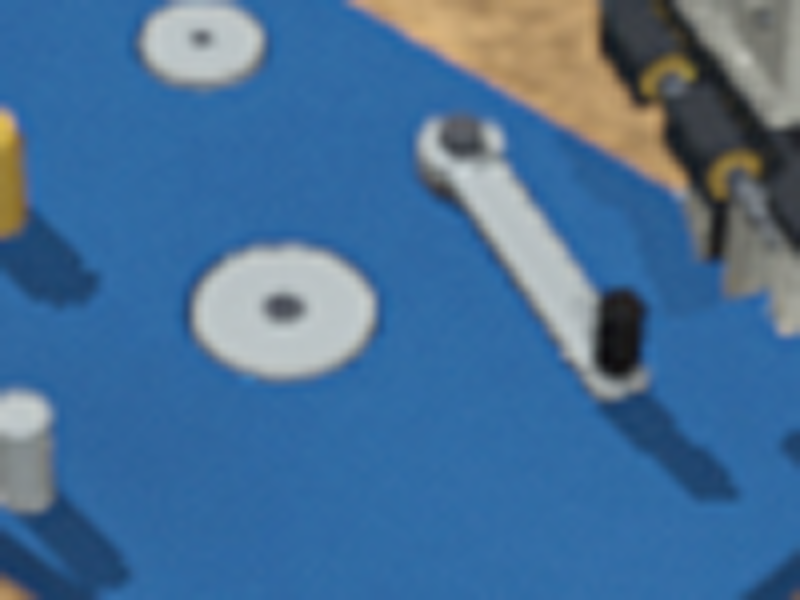

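Request:
play_rows:
  commands:
    - {"dx":0,"dy":0.8,"dz":0.8,"rx":0,"ry":-0.5,"rz":0,"fingers":0.12}
    - {"dx":0,"dy":0.4,"dz":0.7,"rx":0,"ry":0,"rz":0,"fingers":0.12}
    - {"dx":0,"dy":0,"dz":0.3,"rx":0,"ry":0,"rz":0,"fingers":0.12}
    - {"dx":0,"dy":0,"dz":0,"rx":0,"ry":0,"rz":0,"fingers":0.12}

```text
clock: 10.27
eef_pos: [0.6385, -0.0667, 0.0542]
tcp_rot: [0.577, 0.418, -0.411, -0.569]
wrist_force: [0.1, 0.0, 0.2]
width: 0.0112
```

```bash
python3 go.py 0.6278 -0.0638 0.05 72.6; python3 zs.py 15
```

```text
at [ 0.6385 -0.0667  0.0542] ang 71.8 shift cm [-0.06  0.41  1.12] turn [ 0.85 -0.82  0.12] F [0.1 0.  0.2] w 0.0112 t 10.27
```

View pics/side15.png

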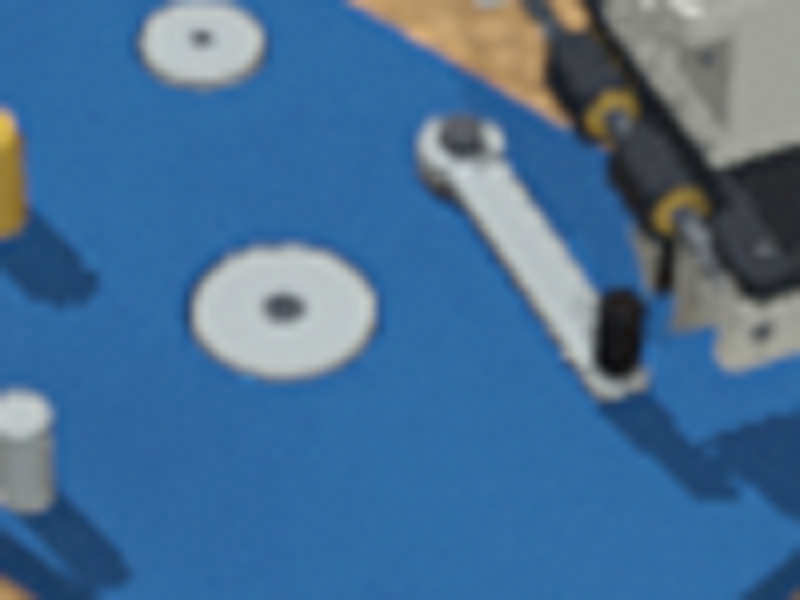

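Request:
play_rows:
  commands:
    - {"dx":-0.05,"dy":0.3,"dz":0.6,"rx":0.5,"ry":-0.5,"rz":0,"fingers":0.12}
    - {"dx":0,"dy":0,"dz":0.5,"rx":0,"ry":0,"rz":0,"fingers":0.12}
    - {"dx":-0.1,"dy":0,"dz":0.7,"rx":0,"ry":3.5,"rz":0,"fingers":0.12}
    - {"dx":-0.1,"dy":0,"dz":0.8,"rx":0,"ry":4.2,"rz":0,"fingers":0.12}
    - {"dx":-0.1,"dy":0,"dz":0.8,"rx":0,"ry":4.2,"rz":0,"fingers":0.12}

```text
clock: 10.73
eef_pos: [0.6076, -0.0586, 0.0527]
tcp_rot: [0.614, 0.358, -0.35, -0.61]
wrist_force: [1.3, 1.0, -1.5]
width: 0.0112
```

```bash
python3 go.py 0.5976 -0.0542 0.05 56.2; python3 zs.py 16
```

```text
at [ 0.6076 -0.0586  0.0527] ang 60.1 shift cm [-0.12  0.26  1.09] turn [0.58 3.89 0.38] F [ 1.3  1.  -1.5] w 0.0112 t 10.73
```

View pics/side16.png

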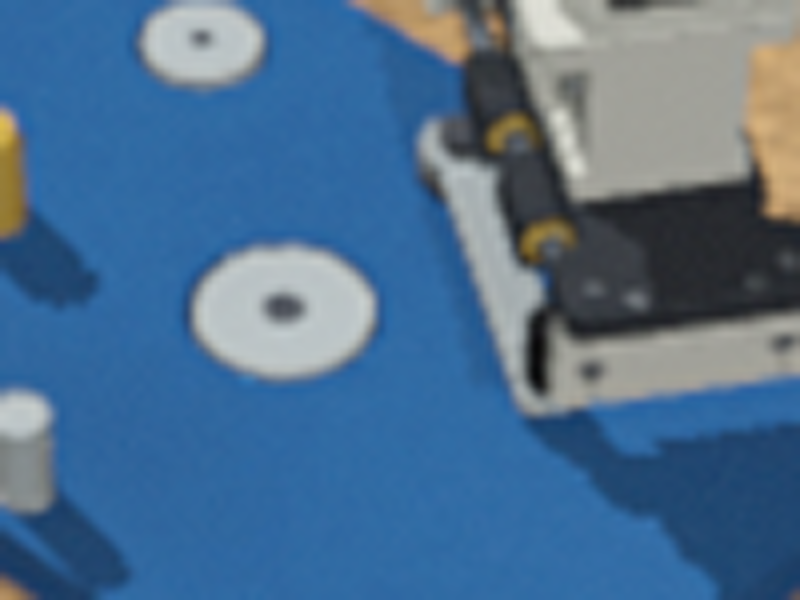

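The arm is swinging, with the knob cradled at about (540,350). I'll carry on along the arc.

Request:
play_rows:
  commands:
    - {"dx":-0.1,"dy":0.1,"dz":0.8,"rx":0.3,"ry":4.2,"rz":0.2,"fingers":0.12}
    - {"dx":-0.1,"dy":0,"dz":0.8,"rx":0,"ry":4.2,"rz":0,"fingers":0.12}
    - {"dx":-0.1,"dy":0,"dz":0.8,"rx":0,"ry":4.2,"rz":0,"fingers":0.12}
    - {"dx":-0.1,"dy":0,"dz":0.8,"rx":0,"ry":4.2,"rz":0,"fingers":0.12}
    - {"dx":-0.1,"dy":0,"dz":0.8,"rx":0,"ry":4.2,"rz":0,"fingers":0.12}

```text
clock: 11.2
eef_pos: [0.5732, -0.0376, 0.0528]
tcp_rot: [0.669, 0.236, -0.23, -0.667]
wrist_force: [0.6, -0.6, -0.4]
width: 0.0112
```

```bash
python3 go.py 0.5714 -0.0365 0.05 39.8; python3 zs.py 17
```

```text
at [ 0.5732 -0.0376  0.0528] ang 38.4 shift cm [-0.07  0.28  0.2 ] turn [ 0.34 -1.41  0.4 ] F [ 0.6 -0.6 -0.4] w 0.0112 t 11.2
```

View pics/side17.png

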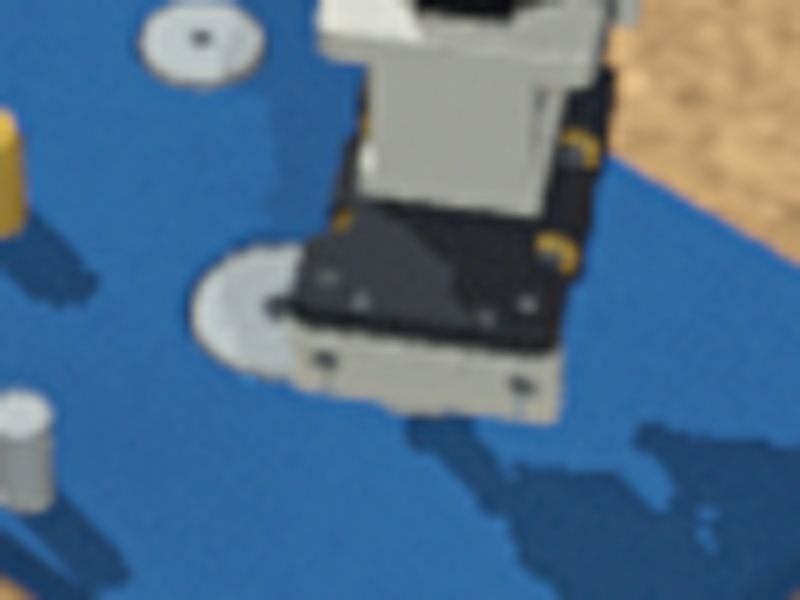

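Request:
play_rows:
  commands:
    - {"dx":-0.1,"dy":0.1,"dz":0.8,"rx":0.3,"ry":3.4,"rz":0.2,"fingers":0.12}
    - {"dx":-0.1,"dy":0,"dz":0.8,"rx":0,"ry":4.0,"rz":0,"fingers":0.12}
    - {"dx":-0.1,"dy":0,"dz":0.8,"rx":0,"ry":4.0,"rz":0,"fingers":0.12}
    - {"dx":-0.1,"dy":0,"dz":0.8,"rx":0,"ry":4.0,"rz":0,"fingers":0.12}
    - {"dx":-0.1,"dy":0,"dz":0.8,"rx":0,"ry":4.0,"rz":0,"fingers":0.12}

```text
clock: 11.67
eef_pos: [0.5491, -0.0062, 0.0529]
tcp_rot: [-0.697, -0.118, 0.114, 0.698]
wrist_force: [-0.7, 0.1, -1.2]
width: 0.0109
```

```bash
python3 go.py 0.5388 0.0170 0.05 7; python3 snap.py 18
```

```text
at [ 0.5491 -0.0062  0.0529] ang 18.9 shift cm [-0.23  0.28  2.53] turn [1.000e-02 1.187e+01 3.100e-01] F [-0.7  0.1 -1.2] w 0.0109 t 11.67
```

View pics/side18.png

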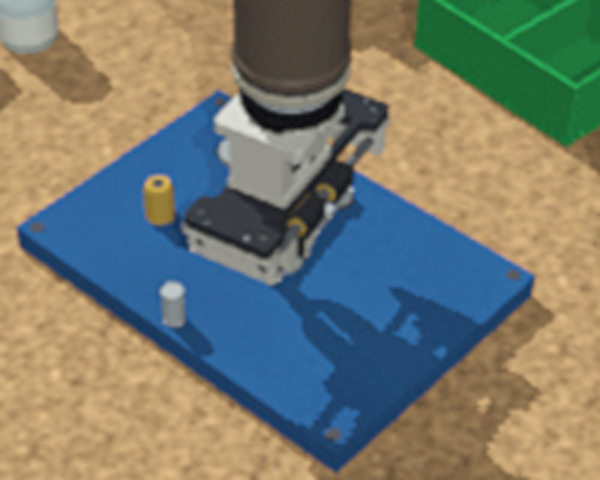

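View pics/top18.png

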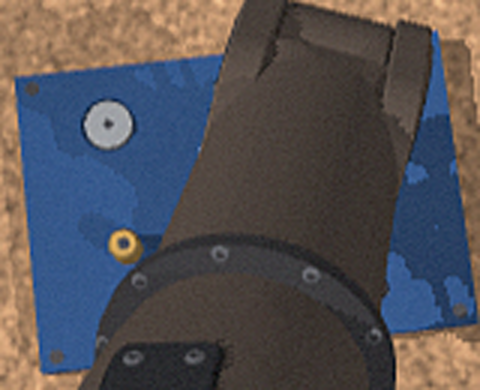

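Bush and dowel are untouched. About 2.5 cm of the arc is left, so I'll push gently until the stop is felt.

Request:
play_rows:
  commands:
    - {"dx":-0.1,"dy":0.1,"dz":0.8,"rx":0,"ry":3.5,"rz":0.2,"fingers":0.12}
    - {"dx":-0.1,"dy":0,"dz":0.6,"rx":0,"ry":3.5,"rz":0,"fingers":0.12}
    - {"dx":-0.1,"dy":0,"dz":0.5,"rx":0,"ry":3,"rz":0,"fingers":0.12}
    - {"dx":0,"dy":0,"dz":0.3,"rx":0,"ry":1.5,"rz":0,"fingers":0.12}
    - {"dx":0,"dy":0,"dz":0,"rx":0,"ry":0,"rz":0,"fingers":0.12}

```text
clock: 12.18
eef_pos: [0.5414, 0.0129, 0.0522]
tcp_rot: [0.706, 0.052, -0.051, -0.705]
wrist_force: [0.0, -0.2, 0.4]
width: 0.0109
```

```bash
python3 go.py 0.5388 0.0170 0.05 7; python3 zs.py 19
```

```text
at [0.5414 0.0129 0.0522] ang 8.3 shift cm [-0.2   0.22  0.44] turn [0.1  1.32 0.08] F [ 0.  -0.2  0.4] w 0.0109 t 12.18
```

View pics/side19.png

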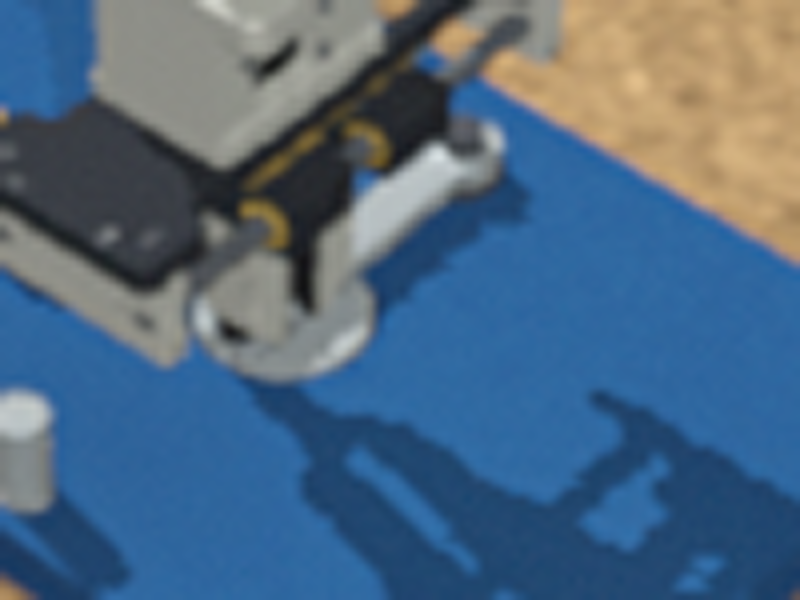

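Request:
play_rows:
  commands:
    - {"dx":-0.1,"dy":0,"dz":0.3,"rx":0,"ry":0.7,"rz":0,"fingers":0.12}
    - {"dx":0,"dy":0,"dz":0.3,"rx":0,"ry":0.5,"rz":0,"fingers":0.12}

```text
clock: 12.4
eef_pos: [0.5405, 0.017, 0.0525]
tcp_rot: [0.707, 0.046, -0.044, -0.705]
wrist_force: [-1.2, -1.2, -0.2]
width: 0.0113
```

Request:
play_rows:
  commands:
    - {"dx":0,"dy":0,"dz":0.3,"rx":0,"ry":0,"rz":0,"fingers":0.12}

```text
clock: 12.48
eef_pos: [0.5403, 0.019, 0.0525]
tcp_rot: [0.707, 0.046, -0.044, -0.704]
wrist_force: [0.5, -10.7, -0.3]
width: 0.0107
```

Request:
play_rows:
  commands:
    - {"dx":0,"dy":0,"dz":0.3,"rx":0,"ry":0,"rz":0,"fingers":0.12}

```text
clock: 12.57
eef_pos: [0.5403, 0.0192, 0.0527]
tcp_rot: [0.708, 0.046, -0.043, -0.703]
wrist_force: [1.0, -14.3, -2.2]
width: 0.011
```

The force rose to about 14 N with no further motion, so it's against the stop. I'll back off, lift, and check from both views.

Request:
play_rows:
  commands:
    - {"dx":0,"dy":0,"dz":-1,"rx":0,"ry":0,"rz":0,"fingers":0.12}
    - {"dx":0,"dy":0,"dz":-1.5,"rx":0,"ry":0,"rz":0,"fingers":0.12}
    - {"dx":0,"dy":-2.5,"dz":-1,"rx":0,"ry":0,"rz":0,"fingers":0.12}
    - {"dx":0,"dy":-4,"dz":-1,"rx":0,"ry":0,"rz":0,"fingers":0.12}
    - {"dx":0,"dy":-4,"dz":-2,"rx":0,"ry":0,"rz":0,"fingers":0.12}

```text
clock: 12.98
eef_pos: [0.5438, -0.0426, 0.1524]
tcp_rot: [0.708, 0.044, -0.051, -0.703]
wrist_force: [0.9, 0.1, -0.1]
width: 0.0112
```

Request:
play_rows:
  commands:
    - {"dx":0,"dy":-2,"dz":-4,"rx":0,"ry":0,"rz":0,"fingers":0.12}
    - {"dx":0,"dy":0,"dz":-4,"rx":0,"ry":0,"rz":0,"fingers":0.12}
    - {"dx":0,"dy":0,"dz":-4,"rx":0,"ry":0,"rz":0,"fingers":0.12}
    - {"dx":0,"dy":0,"dz":-4,"rx":0,"ry":0,"rz":0,"fingers":0.12}
    - {"dx":0,"dy":0,"dz":-4,"rx":0,"ry":0,"rz":0,"fingers":0.12}

```text
clock: 13.4
eef_pos: [0.5789, -0.2403, 0.1842]
tcp_rot: [0.706, 0.057, -0.052, -0.704]
wrist_force: [1.0, 0.2, -0.2]
width: 0.0111
```

Request:
play_rows:
  commands:
    - {"dx":0,"dy":0,"dz":-3,"rx":0,"ry":0,"rz":0,"fingers":0.12}
    - {"dx":0,"dy":0,"dz":0,"rx":0,"ry":0,"rz":0,"fingers":0.12}
    - {"dx":0,"dy":0,"dz":0,"rx":0,"ry":0,"rz":0,"fingers":0.12}

```text
clock: 13.65
eef_pos: [0.5817, -0.2846, 0.1856]
tcp_rot: [0.709, 0.054, -0.047, -0.702]
wrist_force: [0.4, 1.0, -0.7]
width: 0.0111
```

```bash
python3 snap.py 20;python3 zs.py 21
```

```text
(no output)
```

View pics/top20.png

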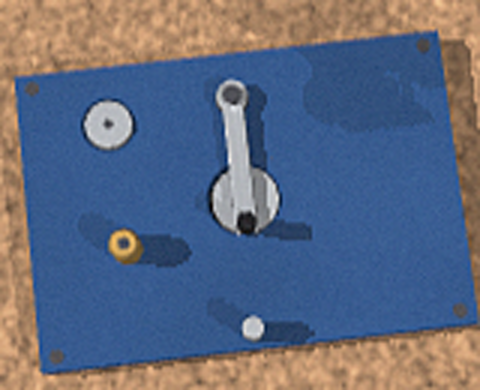

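View pics/side21.png

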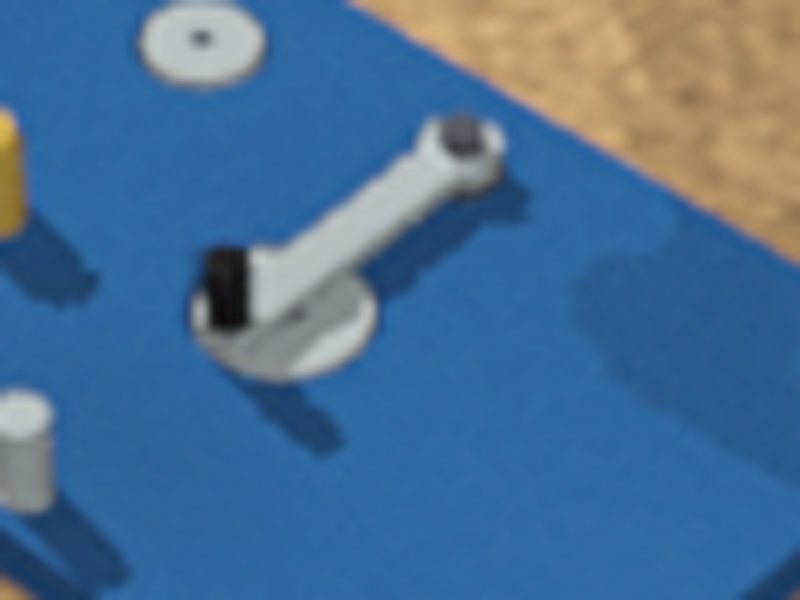

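Run:
```python
from h import *;from station import r,eyes
T=eyes.read_camera("top");S=eyes.read_camera("side")
f=lambda a,b,k,ox,oy:((a+.5)/k-.5+ox,(b+.5)/k-.5+oy)
tk=f(247,218,3,240,175);sk=f(226,256,8,285,195)
k,e=tri(T,tk,S,sk);p,e2=tri(T,f(232,94,3,240,175),S,f(461,134,8,285,195));print(k.round(4),e,p.round(4))
yaw=.1235;ex=np.array([np.cos(yaw),np.sin(yaw)]);ey=np.array([-ex[1],ex[0]])
for piv in(p[:2],np.array([.5617,.0353])+.085*ex):
    d=k[:2]-piv;print("theta",np.arctan2(-d@ey,-d@ex))
print(r.sense()["clock"])
cv2.imwrite("pics/full22.png",np.hstack([cv2.resize(c["image"],(400,300))[:,:,::-1] for c in (T,S)]))
```

```text
[0.5378 0.0323 0.0643] [np.float64(0.001592327240251872), np.float64(0.0015923272402518388)] [0.6458 0.0456 0.041 ]
theta -0.00153994809873197
theta 7.903995239650218e-05
13.9
```

View pics/full22.png

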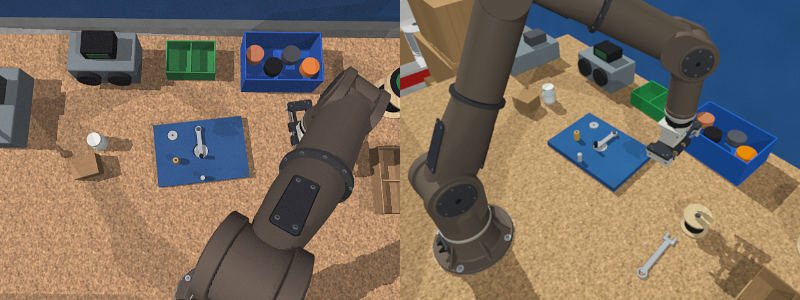

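The keeper measures 0.00 rad. The die is seated flat under it, the other parts are where they were, and the gripper is free in the air. Handing in.

```bash
python3 -c "
from station import r
print(r.close_job())"
```

```text
the job is handed in; nothing more can be done
None
```

The guide die is seated flat in its seat and the keeper arm is swung fully home over it. I handed the job in at about 13.9 s; no verdict is reported.

**How it was done:** I pushed the die across the plate with two slightly open fingertips until it dropped in. I then swung the keeper along its arc by the knob until the stop held it, at about 14 N with no further motion.

**Last checks:**
- **Keeper:** the angle came out as 0.00 rad from both views. The two camera rays missed each other by about 3 mm (1.6 mm each from the fitted point), so the angle is good to roughly ±0.03 rad.
- **Die:** it looked flush and level in both views, before and after the keeper closed.
- **Other things:** in the last pictures the bush, dowel, small die, jar, carton, reel and wrench looked unmoved, and the gripper was clear of everything. I did not re-measure their positions.

**One disagreement:** the fingertips are only about 5 mm ahead of the TCP, not the stated 22 mm (`r.tip_reach`). Because of that, my first pass went over the die without touching it. I saw this in the side view, backed off, lowered the fingers and pushed again.

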